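# Stand the toppled parts jar on the shaker and start the rinse

## Robot

A 6-joint arm with a two-finger parallel gripper is mounted at the origin on the work surface. World frame = base frame: x ahead of the robot, y to its left, z up, the work surface at z = 0. Lengths are in m, angles in rad, forces in N, time in s.
With the tool pointing down it reaches from about 0.4 to 0.825 m from the base axis. Payload 7 kg.
Tool frame: the origin (TCP) lies midway between the tips of the shut fingers; the grasp point (between the pads) lies 19 mm behind it; z points along the fingers, y is the line along which they close (so a half turn about z gives the same grasp; the last joint's range is limited). The gripper opens to 88 mm and grips with 3 to 60 N. Pads are 19 mm wide; open, the fingers measure 130 mm over their backs; the gripper's body (78 mm by 193 mm) begins 47 mm behind the grasp point.
Start: joints at [1.587, 0.359, 0.012, 0, -1.224, -0.288], TCP at [0.181, 0.65, 0.227] pointing down, gripper open.
Joint ranges: [-3.07, 3.07], [-1.43, 2.12], [-1.02, 1.25], [-3.03, 1.67], [-3.05, -0], [-3.03, 3.03]. Speed limits (rad/s): [2.39, 2.39, 3.01, 3.14, 3.14, 3.14].

## Interface

Orientations are given as [roll, pitch, yaw] about the fixed x, y, z axes, in that order (R = Rz(yaw) Ry(pitch) Rx(roll)).
In Python, from station import arm, grab_frame, camera_params, spot_in gives the robot as it stands.
- The arm moves only by the shell command python3 -m jog 'ROWS' [FORCE]. ROWS is JSON, a list that holds one entry, the list of rows, each a list of 7 numbers: the shift along the tool's x, y, z in mm, then the turn, a rotation vector about the tool's x, y, z in rad, then the finger opening in mm, from 0 to 87.6. In form: [[[x, y, z, wx, wy, wz, fingers], ...]]. A call has 1 to 20 rows; each row is the pose to reach, as a shift and turn from the pose commanded when the call began, along the tool's axes at that moment; what a row does not reach only later rows make up. A row lasts 1/8 s, in which the tool goes at most 62.5 mm and 10.7 degrees, less where a joint would pass 70% of its speed; a pose out of reach is approached as far as the arm can. A call with a gripper value outside its range is refused whole. The fingers move at their own pace and stop on an object; FORCE is the grip in N (left out, the last holds). Time passes only in rows, so rows that repeat a pose let the fingers close. It gives the time, the measured TCP pose, the force, the opening and the grip force at its end, in the units of the state.
- arm.get_state(): the state, without advancing time (a new reading comes with each control period).
- grab_frame(name): name is "side" or "top" or "wrist"; returns (picture, depth): 480x640x3 uint8, blue, green, red; 480x640 float32, m along the optical axis (not along the pixel's ray), 0 where there is no reading.
- camera_params(name): a dict with "mtx" (3x3 intrinsics, pixels), "k1" (the pictures are not rectified: a ray, as slopes to the right and down, at radius r is drawn at 1 + k1 r^2 times it, then the intrinsics apply), "R" (3x3) and "t" (3): a world point X has camera coordinates R X + t. Camera axes: x right, y down, z forward; pixel columns grow to the right and rows downward; lengths in m; the calibration is good to about 2 mm. A picture is of the moment at which its call begins: read the wrist's pose just before it. camera_params takes no time and is no camera call; for the wrist camera it gives the pose at the moment of the call.
- arm.job_done(): hands the job in; it is judged then, once.
Trained networks look in the newest picture that a camera, given by its name, has taken for a name from the list of things; names that differ only in an ending like _2 or _b are one class to them, and where a whole thing is asked for, a point or a joint stands for the part that bears it (a point fixed in the world has none). Each returns a list of dicts, best first, with "confidence" (0 to 1); they miss things now and then, are a little off and sometimes report something else, mostly with a low value. They report only what shows in the picture. A call takes as long as a camera call. They do not tell look-alikes from the thing itself.
- spot_in(query, camera): "uv" ([column, row] in pixels, amid what is visible of it).
The state is a dict: "t": time; "q": joint angles; "qd": joint speeds; "joint_efforts": joint torques, N m; "eef_pos": TCP position; "ee_rot": TCP orientation; "force": force on the tool from outside, world axes, zero at the start; "moment": the same for the moment, N m; "width": finger opening in m; "gripper_force": force on a finger pad.
Only numpy, scipy, OpenCV 4.12 (cv2) and the standard library are available. Lean on these libraries where they do the work, as an engineer would, in place of code of your own. Each camera call takes 0.05 s, during which the arm holds its last target. There are 200 camera calls.

## Task

The small square amber jar of watch parts has toppled over on the bench: stand it upright, screw top up, on the round rubber pad of the parts shaker, wholly on the pad, and let go of it. Then, with the jar standing there, turn the shaker's selector to the two-dot mark. Do not let the jar drop or fall, and leave the beaker and the round tin where they are.

Things in the scene. Friction and masses are not known exactly. Their poses are not given: they have to be found in the camera images.
- jar: Closed square amber glass jar, 48 x 48 mm (x, y; body 62 mm tall) and 85 mm tall in all, with a round black screw top (42 mm in diameter, the top 20 mm), about 0.2 kg; it starts lying flat on one side on the bench, its top roughly towards the right (-y) or the robot. Origin: centre of its underside; z runs along its axis from the underside to the top.
- shaker: Grey fixed bench shaker, 170 mm wide (y), 245 mm deep (x from -165 to +80 mm), 72 mm high; its front faces the robot. Its front is a sloped panel that rises at 35 degrees from a 20 mm high front edge at x = -165 mm to the crest at x = -91 mm, z = 72 mm. Origin: on the bench under the middle of the pad; z up, -x is its front.
- pad (a point): Centre of the upper face of the round black rubber pad (108 mm in diameter, flat, without a rim) on top of the shaker, 80 mm above the bench.
- selector_grip (a point): On the axis of the selector knob in the middle of the sloped panel, 24 mm above the panel: where to grip. The knob is a 46 mm skirt, 5.5 mm high, with a bar grip 42 mm long, 12 mm wide, reaching from 5 to 28 mm above the panel. z: along the knob's axis out of the panel (35 degrees from vertical, towards the robot); x: along the bar to its white-lined pointer end, turning with the knob.
- selector (a joint): Angle of the selector (rad), growing as it is turned clockwise as seen facing the panel. Four marks on the panel, clockwise: 0 bar (off), 0.7 one dot, 1.4 two dots, 2.1 three dots; stops at 0 and 2.1. It stays where it is left and starts between the bar and one dot.
- beaker: Clear plastic beaker, 72 mm in diameter at the rim, 85 mm tall, standing on the bench. Bystander. Origin: centre of its underside.
- tin: Flat round aluminium tin, 48 mm in diameter, 18 mm high, lying on the bench. Bystander. Origin: centre of its underside.
Not all that is in view belongs to the job. What is shaped like the jar but blue or yellow is not meant.

How it is judged:
By the outcome, as a careful person would: the job done as asked, in the order asked, and still so for the second after the job is handed in, with the robot touching nothing.
It also fails if it takes over 59 s, if anything falls off the work surface, if the arm or the gripper's body presses on something with over 40 N, if the wrist force passes 120 N, or if a joint passes its speed limit or range.

## Working session

There is one attempt and no reset: what is moved stays moved. The work goes in short steps, Python scripts to look and compute and a shell command to move; the robot and the scene stay as the last step left them, time stands still between calls to the robot, and variables do not carry over. Pictures are saved under pics/ and viewed, at most 10 in all, crops included, and the job is handed in when it is done.

```bash
ls; mkdir -p pics; cat > h.py <<'E'
import numpy as np, cv2
from scipy.spatial.transform import Rotation as Ro
from station import arm, grab_frame, camera_params, spot_in
def ray(c,uv):
    m=c["mtx"]; d=np.array([(uv[0]-m[0][2])/m[0][0],(uv[1]-m[1][2])/m[1][1]]); s=d.copy()
    for _ in range(20): s=d/(1+c["k1"]*(s@s))
    return np.array([s[0],s[1],1.])
def w(c,uv,z): return np.array(c["R"]).T@(ray(c,uv)*z-np.array(c["t"]))
def onz(c,uv,h):
    R=np.array(c["R"]);o=-R.T@np.array(c["t"]);d=R.T@ray(c,uv);return o+d*(h-o[2])/d[2]
def proj(c,X):
    p=np.array(c["R"])@np.array(X)+np.array(c["t"]);s=p[:2]/p[2];s=s*(1+c["k1"]*(s@s));m=np.array(c["mtx"]);return m[:2,:2]@s+m[:2,2]
def tool():
    s=arm.get_state();return np.array(s["eef_pos"]),Ro.from_euler('xyz',s["ee_rot"])
def rel(p,R):
    "shift mm in tool frame and rotvec from the present pose"
    p0,R0=tool();return np.round(1000*R0.inv().apply(np.array(p)-p0),1),np.round((R0.inv()*R).as_rotvec(),3)
E
python3 - <<'E'
from h import *
for n in("top","side"):
    im,d=grab_frame(n);cv2.imwrite(f"pics/{n}0.png",im);c=camera_params(n)
    print(n,np.round(-np.array(c["R"]).T@np.array(c["t"]),2))
    for q in("jar","pad","selector_grip","shaker","beaker","tin"):
        for r in spot_in(q,n)[:4]:
            u=r["uv"];z=d[int(u[1]),int(u[0])];print(q,np.round(u),round(r["confidence"],2),np.round(w(c,u,z),3) if z else None)
print(arm.get_state())
E
```

```text
pics
top [0.49 0.04 0.84]
jar [154. 268.] 0.98 [0.541 0.34  0.047]
jar [286. 198.] 0.73 [0.662 0.103 0.05 ]
jar [153. 192.] 0.63 [0.681 0.346 0.048]
jar [225. 244.] 0.6 [0.581 0.212 0.048]
pad [475. 252.] 0.57 [ 0.556 -0.223  0.079]
selector_grip [488. 299.] 0.93 [ 0.475 -0.242  0.08 ]
shaker [473. 247.] 0.89 [ 0.564 -0.22   0.081]
beaker [353. 150.] 0.92 [ 0.767 -0.024  0.004]
tin [345. 252.] 0.86 [ 0.567 -0.004  0.015]
side [0.71 0.7  0.77]
jar [287. 422.] 0.92 [0.681 0.36  0.047]
jar [272. 296.] 0.84 [0.677 0.131 0.047]
jar [336. 337.] 0.66 [0.587 0.23  0.05 ]
jar [384. 409.] 0.66 [0.541 0.362 0.047]
pad [301. 161.] 0.87 [ 0.584 -0.178  0.077]
selector_grip [345. 145.] 0.78 [ 0.48  -0.231  0.068]
shaker [345. 143.] 0.35 [ 0.479 -0.236  0.069]
beaker [228. 233.] 0.57 [ 0.744 -0.047  0.026]
tin [322. 248.] 0.81 [0.571 0.01  0.017]
{'t': 0.7, 'q': array([ 1.58710425e+00,  3.58557785e-01,  1.19356795e-02, -2.70521119e-05,
       -1.22408160e+00, -2.88093342e-01]), 'qd': array([ 0.00087649,  0.00037716,  0.00086148,  0.00161726,  0.00051834,
       -0.00171024]), 'joint_efforts': array([ 6.69550354e-04, -5.82166171e+01,  2.93242460e+01,  7.00113416e+00,
        1.23737086e-02, -3.65987057e-05]), 'eef_pos': array([0.18121123, 0.65021838, 0.22659924]), 'ee_rot': array([-3.14151108e+00,  5.07111877e-05, -2.71794605e-01]), 'force': array([ 0.42820123, -0.14738041, -0.30880919]), 'moment': array([-0.02711477,  0.01132461,  0.00742203]), 'gripper_force': 0.0, 'width': 0.08758991507946577}
```

View pics/top0.png

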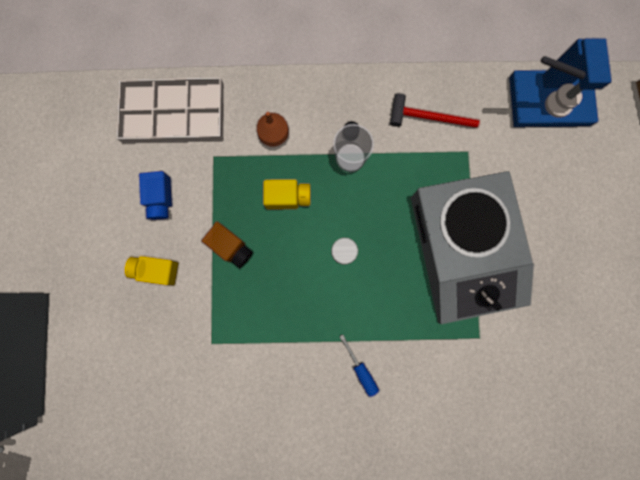

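View pics/side0.png

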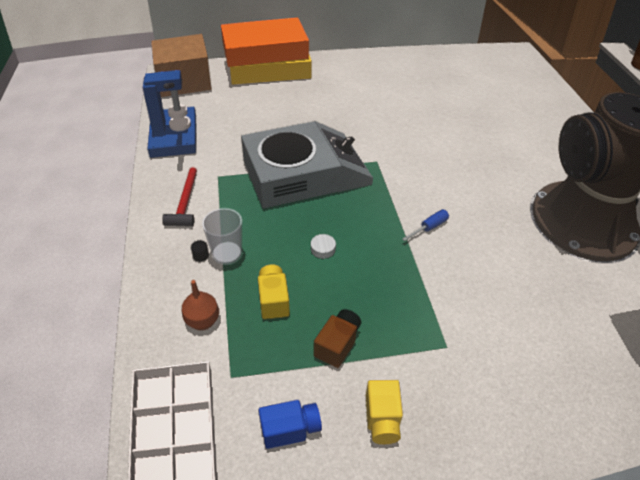

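The jar detections in the top view are yellow (154,268), yellow (286,198), blue (153,192) and amber-brown with a black cap (225,244). The amber one fits the description. I'll confirm it in a crop and measure it.

```bash
python3 - <<'E'
from h import *
im,d=grab_frame("top");c=camera_params("top")
a=cv2.resize(im[205:285,185:265],(400,400),interpolation=3);b=cv2.resize(im[250:330,440:520],(400,400),interpolation=3)
cv2.imwrite("pics/crop1.png",np.hstack([a,b]))
P=np.array([[w(c,(u,v),d[v,u]) for u in range(640)] for v in range(480)])
hsv=cv2.cvtColor(im,cv2.COLOR_BGR2HSV)
X,Y,Z=P[...,0],P[...,1],P[...,2]
m=(d>0)&(Z>0.02)&(abs(X-.581)<.08)&(abs(Y-.205)<.07)&(hsv[...,1]>0)
g=(hsv[...,0]>35)&(hsv[...,0]<95)&(hsv[...,1]>90); m&=~g
amb=m&(hsv[...,0]<22)&(hsv[...,1]>120)&(Z>.042); blk=m&~((hsv[...,0]<22)&(hsv[...,1]>120))&(hsv[...,2]<60)&(Z>.03)
for k,mm in(("amber",amb),("black",blk)):
    pts=P[mm];print(k,len(pts),pts.mean(0).round(4),cv2.minAreaRect((pts[:,:2]*1000).astype(np.float32)))
al=m&(Z>.04);print("all",cv2.minAreaRect((P[al][:,:2]*1000).astype(np.float32)))
# pad: dark top
mp=(abs(Z-.08)<.006)&(X>.5)&(abs(Y+.22)<.09)&(hsv[...,2]<50)
pts=P[mp];print("pad",len(pts),pts.mean(0).round(4),cv2.minEnclosingCircle((pts[:,:2]*1000).astype(np.float32)))
# shaker top+flat outline
ms=(Z>.06)&(Z<.09)&(X>.44)&(X<.7)&(abs(Y+.22)<.13)&(hsv[...,2]>0)
ms&=cv2.erode(ms.astype(np.uint8),np.ones((3,3)))>0
r=cv2.minAreaRect((P[ms][:,:2]*1000).astype(np.float32));print("top",r)
# panel normal
mq=(Z>.025)&(Z<.065)&(X>.36)&(X<.52)&(abs(Y+.24)<.11)
q=P[mq];q=q[(abs(q[:,1]+.245)>.035)];cm=q.mean(0);n=np.linalg.svd(q-cm)[2][2];n*=np.sign(n[2]);print("panel",len(q),cm.round(3),n.round(3),np.degrees(np.arccos(n[2])),np.degrees(np.arctan2(-n[1],-n[0])))
E
```

```text
amber 867 [0.5871 0.2185 0.0476] ((586.3899536132812, 218.34939575195312), (63.96111297607422, 46.87322235107422), 51.320777893066406)
black 237 [0.5602 0.185  0.041 ] ((562.0763549804688, 186.76890563964844), (24.579143524169922, 44.15022659301758), 52.11498260498047)
all ((614.0930786132812, 184.43792724609375), (85.14208984375, 134.15789794921875), 51.78744888305664)
pad 2718 [ 0.6079 -0.2281  0.0802] ((607.9002075195312, -228.5113525390625), 52.88628005981445)
top ((570.8489990234375, -234.530029296875), (231.02796936035156, 169.12088012695312), 10.438586235046387)
panel 1845 [ 0.483 -0.246  0.045] [-0.507 -0.06   0.86 ] 30.72035701658213 6.7152804867549385
```

View pics/crop1.png

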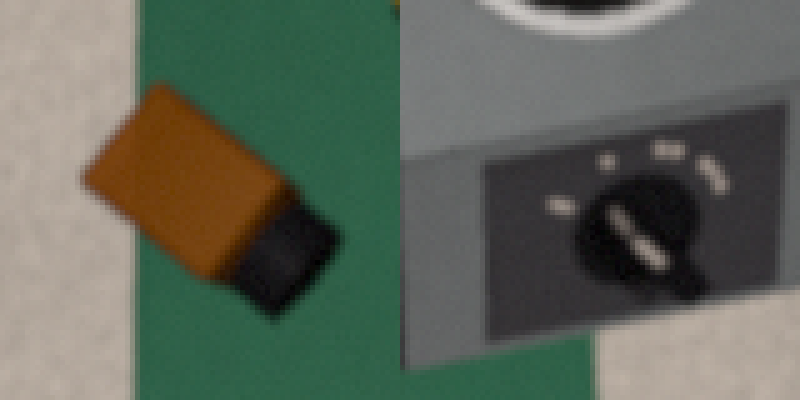

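The crop confirms the amber glass jar with the black cap at (225,244). The knob's white line, right half of the crop, points between the bar mark at (560,205) and the one-dot mark at (607,160). Next I'll compute the pre-grasp pose, tilted 20° with its body towards the cap.

```bash
cat >> h.py <<'E'
C=np.array([-.6225,-.7826,0]);UP=np.array([0,0,1.])
def fr(z,y):
    z=z/np.linalg.norm(z);return Ro.from_matrix(np.array([np.cross(y,z),y,z]).T)
T=np.radians(20)
def grasp(sgn,back=0.,J=(.5864,.2183,.026),al=.008):
    z=-np.sin(T)*C-np.cos(T)*UP;y=sgn*np.array([.7826,-.6225,0])
    g=np.array(J)+al*C;return g+z*(.019-back),fr(z,y)
def log():
    import json
    s=arm.get_state();open("log.txt","a").write(json.dumps([list(map(float,s["q"])),list(map(float,s["eef_pos"])),list(map(float,s["ee_rot"]))])+"\n");return s
E
python3 - <<'E'
from h import *
log()
for s in(1,-1): print(s,grasp(s,.1)[0],rel(*grasp(s,.1)))
E
```

```text
1 [0.56417449 0.19035834 0.1021151 ] (array([492.4, 340.2, 124.4]), array([ 0.204,  0.308, -1.158]))
-1 [0.56417449 0.19035834 0.1021151 ] (array([492.4, 340.2, 124.4]), array([ 0.343, -0.228,  1.948]))
```

```bash
python3 -m jog '[[[492,340,40,0.2,0.31,-1.16,87],[492,340,40,0.2,0.31,-1.16,87],[492,340,40,0.2,0.31,-1.16,87],[492,340,40,0.2,0.31,-1.16,87],[492,340,40,0.2,0.31,-1.16,87],[492,340,40,0.2,0.31,-1.16,87]]]'; python3 -c "from h import *;log()"; python3 -m jog '[[[0,0,0,0,0,0,87]]]' ; python3 - <<'E'
from h import *
s=log();print(s["t"],s["q"].round(3));print(rel(*grasp(1,.1)))
E
```

```text
t: 1.5
eef_pos: [0.4129, 0.3712, 0.2025]
ee_rot: [-3.124, -0.314, 0.774]
force: [1.3, 0.1, -0.0]
width: 0.0871
gripper_force: 0.0
t: 1.62
eef_pos: [0.4135, 0.37, 0.2023]
ee_rot: [-3.123, -0.312, 0.766]
force: [-0.7, -0.1, 1.1]
width: 0.0874
gripper_force: 0.0
1.625 [ 1.15  -0.004 -0.607  0.157 -0.676  1.082]
(array([-46. , 235.6,  86. ]), array([ 0.024,  0.036, -0.126]))
```

```bash
python3 -m jog '[[[-46,236,86,0.02,0.04,-0.13,87],[-46,236,86,0.02,0.04,-0.13,87],[-46,236,86,0.02,0.04,-0.13,87],[-46,236,86,0.02,0.04,-0.13,87],[-46,236,86,0.02,0.04,-0.13,87],[-46,236,86,0.02,0.04,-0.13,87]]]'; cat > kin.py <<'E'
from h import *
import json
from scipy.optimize import least_squares
E_=lambda a,t:Ro.from_euler(a,t)
def fk(x,q):
    a1,l,h,L2,f,e,d6=x
    R1=E_('z',q[0]);R2=R1*E_('y',q[1]);R3=R2*E_('y',-q[2]);R5=R3*E_('x',S4*q[3])*E_('y',-q[4])
    p=R1.apply([a1,l,h])+R2.apply([0,0,L2])+R3.apply([f,0,e])+R5.apply([d6,0,0])
    Rt=R5*E_('x',S6*q[5])*B
    return p,Rt
S4=1;S6=-1
B=Ro.identity()
def data(): return [[np.array(v) for v in json.loads(L)] for L in open("log.txt")]
def fit():
    global S4,S6,B
    D=data();best=None
    for S4 in(1,-1):
      for S6 in(1,-1):
        B=Ro.identity()
        def B0(d): return fk(np.zeros(7),d[0])[1].inv()*Ro.from_euler('xyz',d[2])
        B=B0(D[0]);er=max((fk(np.zeros(7),d[0])[1].inv()*Ro.from_euler('xyz',d[2])).magnitude() for d in D)
        r=least_squares(lambda x:np.r_[np.ravel([fk(x,d[0])[0]-d[1] for d in D]),1e-3*(x-X0)],X0)
        c=(er,S4,S6,B,r.x,np.abs(r.fun).max())
        if best is None or er<best[0]: best=c
    er,S4,S6,B,x,m=best;print("ori err",er,S4,S6,"pos",x.round(4),m);return x
X0=np.array([0,-.19,.35,.4,.4,0,.25])
E
python3 - <<'E'
from kin import *
s=log();print(s["t"],s["q"].round(3));fit();print(rel(*grasp(1,.0)))
E
```

```text
t: 2.38
eef_pos: [0.5643, 0.193, 0.1011]
ee_rot: [3.137, -0.351, 0.902]
force: [-0.2, 0.6, 0.2]
width: 0.0869
gripper_force: 0.0
2.375 [ 0.581  0.212 -0.496 -0.204 -0.537  2.049]
ori err 6.835779054043166e-16 -1 -1 pos [-0.0013 -0.1894  0.4122  0.5012  0.5308 -0.0776  0.388 ] 0.03280927811171147
(array([-1.9,  1.2, 98.3]), array([ 0.004, -0.002,  0.003]))
```

```bash
python3 -m jog '[[[-2,1,30,0,0,0,87],[-2,1,60,0,0,0,87],[-2,1,85,0,0,0,87],[-2,1,98,0,0,0,87],[-2,1,98,0,0,0,87]]]' 25; python3 -c "
from h import *;log();print(rel(*grasp(1)))
im,d=grab_frame('side');cv2.imwrite('pics/side1.png',cv2.resize(im[250:400,250:450],(800,600)))"
```

```text
t: 3.0
eef_pos: [0.584, 0.2188, 0.009]
ee_rot: [3.136, -0.352, 0.906]
force: [-0.3, -0.1, 0.2]
width: 0.0868
gripper_force: 0.0
(array([-0.7,  2.1,  0.7]), array([ 0.003, -0.003,  0.007]))
```

View pics/side1.png

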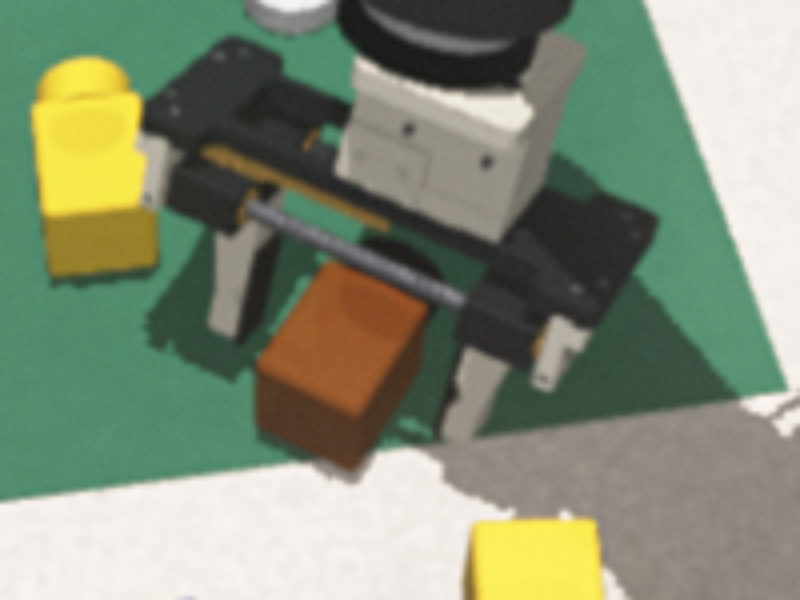

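The fingers straddle the amber jar, with the body at (340,370) in the crop and a finger clear on each side. Close and lift.

```bash
python3 -m jog '[[[0,0,0,0,0,0,40],[0,0,0,0,0,0,40],[0,0,0,0,0,0,40],[0,0,0,0,0,0,40],[0,0,0,0,0,0,40],[0,0,0,0,0,0,40],[0,0,0,0,0,0,40],[0,0,0,0,0,0,40]]]' 25; python3 -m jog '[[[14,0,-40,0,0,0,40],[28,0,-80,0,0,0,40],[50,0,-140,0,0.1,0,40],[50,0,-140,0,0.2,0,40],[50,0,-140,0,0.2,0,40]]]'; python3 - <<'E'
from kin import *
s=log();print(s["q"].round(3))
D=data();R=[];
A=[];b=[]
for q,p,_ in D:
    R1=E_('z',q[0]);R2=R1*E_('y',q[1]);R3=R2*E_('y',-q[2]);R4=R3*E_('x',-q[3]);R5=R4*E_('y',-q[4])
    A.append(np.hstack([R1.as_matrix()@[[0],[1],[0]] if 0 else R1.as_matrix(),R2.as_matrix()[:,[0,2]],R3.as_matrix()[:,[0,2]],R4.as_matrix()[:,[1,2]],R5.as_matrix()[:,[0,2]]]));b.append(p)
A=np.vstack(A);b=np.hstack(b)
for lam in(1e-3,1e-2):
    x=np.linalg.solve(A.T@A+lam**2*np.eye(11),A.T@b);print(x.round(3),np.abs(A@x-b).max(),np.linalg.svd(A)[1].round(3))
# independent orientation check with true measure
import kin
x=fit()
for q,p,r in D: print((kin.fk(x,q)[1].inv()*Ro.from_euler('xyz',r)).magnitude(), (kin.fk(x,q)[0]-p).round(3))
E
```

```text
t: 4.05
eef_pos: [0.5846, 0.2179, 0.0096]
ee_rot: [3.136, -0.353, 0.905]
force: [-2.6, -0.7, 5.4]
width: 0.0478
gripper_force: 25.0
t: 4.68
eef_pos: [0.582, 0.2162, 0.158]
ee_rot: [3.137, -0.553, 0.903]
force: [0.1, -0.3, -1.5]
width: 0.0479
gripper_force: 25.0
[ 0.526  0.131 -0.445 -0.401 -0.506  2.252]
[ 0.    -0.     0.199  0.     0.601  0.463 -0.    -0.192  0.     0.378
 -0.   ] 9.936582937575267e-06 [5.405 4.866 3.449 0.613 0.555 0.516 0.392 0.266 0.171 0.09  0.029]
[ 0.016 -0.02   0.189  0.023  0.584  0.451 -0.    -0.172  0.001  0.349
 -0.021] 0.0008909199386942235 [5.405 4.866 3.449 0.613 0.555 0.516 0.392 0.266 0.171 0.09  0.029]
ori err 8.401579385330321e-16 -1 -1 pos [-0.0259 -0.1837  0.2201  0.4965  0.5186  0.0228  0.2916] 0.042649621184089576
6.323319218625775e-17 [-0.008 -0.004  0.012]
2.5685625874682363e-16 [-0.017 -0.003 -0.039]
6.835779054043166e-16 [-0.017 -0.003 -0.039]
4.5267973897978e-16 [ 0.007 -0.001  0.011]
8.401579385330321e-16 [ 0.004 -0.007  0.012]
3.713442931002523e-16 [ 0.027 -0.012  0.043]
```

```bash
cat > ik.py <<'E'
import kin; from kin import *
D0=data()[0]
LO=np.array([-3.07,-1.43,-1.02,-3.03,-3.05,-3.03]);HI=np.array([3.07,2.12,1.25,1.67,0,3.03])
def chain(q):
    R1=E_('z',q[0]);R2=R1*E_('y',q[1]);R3=R2*E_('y',-q[2]);R4=R3*E_('x',-q[3]);R5=R4*E_('y',-q[4])
    e=np.array([0,0,.199])+R2.apply([0,0,.601]);wr=e+R3.apply([.463,0,0]);w2=wr+R4.apply([0,-.192,0])
    return e,wr,w2,w2+R5.apply([.378,0,0]),R5*E_('x',-q[5])
B=chain(D0[0])[4].inv()*Ro.from_euler('xyz',D0[2])
def err(q,p,R):
    c=chain(q);return np.r_[c[3]-p,.3*(R.inv()*c[4]*B).as_rotvec()]
def ik(p,R,q0):
    r=least_squares(err,np.clip(q0,LO+.01,HI-.01),bounds=(LO,HI),args=(p,R),xtol=1e-10,ftol=1e-10);return r.x,np.linalg.norm(r.fun)
def path(p1,R1,p2,R2,q,n=12):
    from scipy.spatial.transform import Slerp
    sl=Slerp([0,1],Ro.concatenate([R1,R2]));mx=0;bad=0
    for s in np.linspace(0,1,n+1)[1:]:
        qn,e=ik(p1+s*(p2-p1),sl(s),q);mx=max(mx,np.abs(qn-q).max());bad=max(bad,e);q=qn
    return q,bad,mx
# jar in tool at the grasp
Pg=np.array([.5846,.2179,.0096]);Rg=Ro.from_euler('xyz',[3.136,-.353,.905])
Jb=np.array([.5864,.2183,.024])-.031*C
jt=Rg.inv().apply(Jb-Pg); jax=Rg.inv().apply(C)
PAD=np.array([.608,-.2283,.080])
def place(az,up=0.):
    # rotation that brings C to up, then yaw so tool z heads az
    k=np.cross(C,UP);R=Ro.from_rotvec(k*np.pi/2)*Rg
    z=R.apply([0,0,1]);R=E_('z',az-np.arctan2(z[1],z[0]))*R
    return PAD+UP*up-R.apply(jt),R
E
python3 - <<'E'
from ik import *
print(jt.round(4),jax.round(3))
s=arm.get_state();q0=s["q"];p0,R0=tool();print(np.linalg.norm(err(q0,p0,R0)))
rng=np.random.default_rng(0)
for az in np.radians(range(-180,180,20)):
    p,R=place(az,.03);S=[]
    for i in range(25):
        q,e=ik(p,R,rng.uniform(LO,HI) if i else q0)
        if e<1e-4 and not any(np.abs(q-a).max()<.05 for a in S): S.append(q)
    for q in S:
        m=np.minimum(q-LO,HI-q).min();c=chain(q)
        if m>.05 and c[0][2]>.3: print(round(np.degrees(az)),q.round(2),"marg",m.round(2),"wr",c[1].round(2),c[2].round(2),"dq",np.abs(q-q0).max().round(2))
E
```

```text
[ 0.0354  0.0014 -0.0023] [-0.938 -0.004 -0.346]
0.0006794798938385242
-180 [-0.04  1.1   0.65  0.05 -2.33  1.62] marg 0.6 wr [ 0.95 -0.04  0.26] [ 0.95 -0.23  0.27] dq 1.82
-160 [ 0.08  1.03  0.37  0.29 -2.1   1.82] marg 0.88 wr [0.88 0.07 0.23] [ 0.93 -0.11  0.27] dq 1.6
-140 [ 0.19  0.92  0.07  0.5  -1.85  1.92] marg 1.09 wr [0.77 0.14 0.21] [ 0.87 -0.01  0.27] dq 1.34
-120 [ 0.27  0.8  -0.26  0.72 -1.59  1.92] marg 0.76 wr [0.63 0.18 0.21] [0.78 0.07 0.27] dq 1.12
-100 [ 0.31  0.68 -0.6   1.01 -1.37  1.84] marg 0.42 wr [0.49 0.16 0.23] [0.67 0.11 0.27] dq 1.41
-80 [ 0.22  0.55 -0.9   1.48 -1.23  1.7 ] marg 0.12 wr [0.36 0.08 0.25] [0.55 0.11 0.27] dq 1.88
-20 [-0.9   0.41 -0.86 -2.51 -0.97  1.39] marg 0.16 wr [ 0.23 -0.29  0.31] [ 0.29 -0.11  0.27] dq 2.11
0 [-0.9   0.39 -0.57 -1.93 -0.91  0.97] marg 0.45 wr [ 0.31 -0.39  0.38] [ 0.27 -0.23  0.27] dq 1.53
20 [-0.87  0.46 -0.34 -1.56 -1.08  0.74] marg 0.68 wr [ 0.38 -0.45  0.41] [ 0.29 -0.35  0.27] dq 1.52
40 [-0.83  0.56 -0.11 -1.32 -1.32  0.64] marg 0.91 wr [ 0.46 -0.5   0.42] [ 0.35 -0.45  0.27] dq 1.61
60 [-0.76  0.68  0.12 -1.15 -1.57  0.6 ] marg 1.13 wr [ 0.56 -0.53  0.42] [ 0.44 -0.52  0.27] dq 1.65
80 [-0.67  0.8   0.36 -1.02 -1.83  0.61] marg 0.89 wr [ 0.67 -0.53  0.42] [ 0.55 -0.56  0.27] dq 1.65
100 [-0.57  0.91  0.59 -0.92 -2.08  0.65] marg 0.66 wr [ 0.77 -0.49  0.42] [ 0.67 -0.56  0.27] dq 1.61
120 [-0.45  1.02  0.78 -0.8  -2.31  0.74] marg 0.47 wr [ 0.87 -0.42  0.41] [ 0.78 -0.52  0.27] dq 1.8
140 [-0.31  1.09  0.88 -0.6  -2.46  0.95] marg 0.37 wr [ 0.94 -0.3   0.38] [ 0.87 -0.45  0.27] dq 1.96
160 [-0.17  1.13  0.84 -0.28 -2.48  1.29] marg 0.41 wr [ 0.97 -0.16  0.32] [ 0.93 -0.34  0.27] dq 1.97
```

```bash
python3 - <<'E'
from ik import *
s=arm.get_state();q0=s["q"];p0,R0=tool()
for az in(-120,-110,-100):
    p,R=place(np.radians(az),.06);q,b,m=path(p0,R0,p,R,q0);p2,_=place(np.radians(az),0);q2,b2,m2=path(p,R,p2,R,q)
    print(az,q.round(2),b,m,q2.round(2),b2,m2,p.round(4),rel(p,R))
p,R=place(np.radians(-110),.06);print(R.apply(jax),R.as_euler('xyz').round(3))
E
```

```text
-120 [ 0.27  0.77 -0.25  0.72 -1.63  1.95] 8.874876342958535e-09 0.16355637138755877 [ 0.27  0.84 -0.27  0.72 -1.56  1.89] 3.1323521453466765e-09 0.0061841079898597995 [ 0.5998 -0.2402  0.1724] (array([-288.1,  297.3, -193.4]), array([-0.046, -1.767, -0.163]))
-110 [ 0.3   0.7  -0.42  0.84 -1.51  1.93] 1.0947712080345475e-08 0.17331744991488746 [ 0.3   0.78 -0.44  0.85 -1.44  1.86] 2.6173573332024166e-09 0.006596065018225072 [ 0.6019 -0.2414  0.1724] (array([-287.8,  299.8, -193.2]), array([-0.111, -1.754, -0.351]))
-100 [ 0.31  0.63 -0.59  1.   -1.4   1.89] 1.2066416833757374e-08 0.18230177962744745 [ 0.31  0.72 -0.61  1.02 -1.34  1.8 ] 6.375413896238029e-09 0.0073773724626000625 [ 0.6043 -0.2423  0.1724] (array([-287.1,  302.2, -192.8]), array([-0.176, -1.73 , -0.539]))
[-8.40897559e-06 -2.28405490e-05  9.99984505e-01] [-3.129  1.218  1.235]
```

```bash
python3 -m jog '[[[-24,25,-16,-0.009,-0.146,-0.029,40],[-48,50,-32,-0.018,-0.292,-0.058,40],[-72,75,-48,-0.028,-0.438,-0.088,40],[-96,100,-64,-0.037,-0.584,-0.117,40],[-120,125,-80,-0.046,-0.73,-0.146,40],[-144,150,-96,-0.055,-0.876,-0.175,40],[-168,175,-113,-0.065,-1.022,-0.205,40],[-192,200,-129,-0.074,-1.168,-0.234,40],[-216,225,-145,-0.083,-1.314,-0.263,40],[-240,250,-161,-0.092,-1.46,-0.292,40],[-264,275,-177,-0.1,-1.606,-0.321,40],[-288,300,-193,-0.11,-1.754,-0.351,40],[-288,300,-193,-0.11,-1.754,-0.351,40],[-288,300,-193,-0.11,-1.754,-0.351,40]]]'; python3 - <<'E'
from ik import *
s=log();print(s["q"].round(2));p,R=place(np.radians(-110),.0);print(rel(p,R))
a,_=grab_frame("side");b,_=grab_frame("top")
cv2.imwrite("pics/up.png",np.hstack([cv2.resize(a[60:260,180:380],(400,400)),cv2.resize(b[120:320,380:580],(400,400))]))
E
```

```text
t: 6.42
eef_pos: [0.605, -0.2398, 0.1719]
ee_rot: [-3.132, 1.219, 1.235]
force: [0.5, -0.1, -0.7]
width: 0.0482
gripper_force: 25.0
[ 0.3   0.7  -0.42  0.85 -1.51  1.93]
(array([55. , -2.2, 22.9]), array([0.003, 0.001, 0.   ]))
```

View pics/up.png

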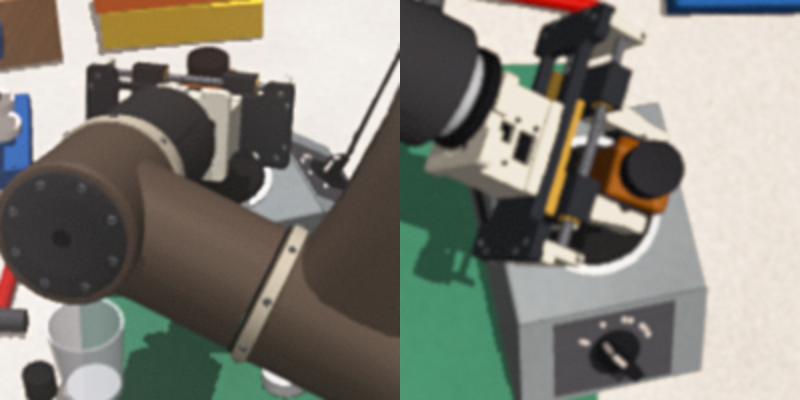

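The side view's right side shows the jar upright with its cap up in the gripper. In the top half of the composite the cap is at (650,168), over the pad. I'll check height and tilt from the cap's depth.

```bash
python3 - <<'E'
from ik import *
im,d=grab_frame("top");c=camera_params("top");pts=[]
for v in range(185,225):
    for u in range(485,530):
        if d[v,u]>0 and im[v,u].max()<75: pts.append(w(c,(u,v),d[v,u]))
P=np.array(pts);P=P[P[:,2]>.215];cm,rad=cv2.minEnclosingCircle((P[:,:2]*1000).astype(np.float32))
n=np.linalg.svd(P-P.mean(0))[2][2];print(len(P),P.mean(0),cm,rad,n*np.sign(n[2]))
p,R=tool();print("model base",p+R.apply(jt),"axis",R.apply(jax))
E
```

```text
652 [ 0.60985012 -0.22333858  0.22216363] (610.4345703125, -224.55589294433594) 20.576072692871094 [-0.03234919  0.03587193  0.99883269]
model base [ 0.61118293 -0.22629985  0.14107969] axis [-3.06882323e-03 -1.09458598e-04  9.99979790e-01]
```

```bash
python3 -m jog '[[[10,-1,3,0,0,0,40],[20,-2,7,0,0,0,40],[30,-2,11,0,0,0,40],[40,-2,16,0,0,0,40],[46,-2,19,0,0,0,40],[50,-2,20,0,0,0,40],[50,-2,20,0,0,0,40]]]'; python3 -m jog '[[[1,0,0.4,0,0,0,40],[2,0,0.7,0,0,0,40],[2,0,0.7,0,0,0,40]]]';python3 -m jog '[[[1,0,0.4,0,0,0,40],[2,0,0.7,0,0,0,40],[2,0,0.7,0,0,0,40]]]'
```

```text
t: 7.45
eef_pos: [0.6013, -0.2412, 0.1187]
ee_rot: [-3.129, 1.219, 1.237]
force: [0.1, 0.2, -1.3]
width: 0.0477
gripper_force: 25.0
t: 7.82
eef_pos: [0.6014, -0.2411, 0.1168]
ee_rot: [-3.13, 1.218, 1.235]
force: [-0.3, -0.2, -1.8]
width: 0.0477
gripper_force: 25.0
t: 8.2
eef_pos: [0.6015, -0.2411, 0.116]
ee_rot: [-3.131, 1.22, 1.235]
force: [-1.3, 2.0, 5.3]
width: 0.0478
gripper_force: 24.9
```

```bash
python3 -m jog '[[[0,0,0,0,0,0,50],[0,0,0,0,0,0,55],[0,0,0,0,0,0,65],[0,0,0,0,0,0,87],[0,0,0,0,0,0,87],[0,0,0,0,0,0,87]]]'; python3 -m jog '[[[0,0,-15,0,0,0,87],[0,0,-40,0,0,0,87],[0,0,-80,0,0,0,87],[0,0,-130,0,0,0,87],[0,0,-130,0,0,0,87]]]'; python3 - <<'E'
from ik import *
s=log();print(s["q"].round(2))
im,d=grab_frame("top");c=camera_params("top");P=np.array([w(c,(u,v),d[v,u]) for v in range(170,270) for u in range(440,540) if d[v,u]>0 and im[v,u].max()<75])
P=P[(P[:,2]>.155)&(P[:,2]<.18)&(abs(P[:,0]-.608)<.05)&(abs(P[:,1]+.228)<.05)];print(P.mean(0),cv2.minEnclosingCircle((P[:,:2]*1000).astype(np.float32)))
# selector close crop with wide view
cv2.imwrite("pics/placed.png",cv2.resize(im[170:320,420:570],(600,600),interpolation=3))
E
```

```text
t: 8.95
eef_pos: [0.6014, -0.2411, 0.1146]
ee_rot: [-3.13, 1.219, 1.236]
force: [-0.8, 0.2, 0.1]
width: 0.0856
gripper_force: 0.0
t: 9.57
eef_pos: [0.6458, -0.1219, 0.1607]
ee_rot: [-3.139, 1.216, 1.232]
force: [-0.4, 0.0, -0.6]
width: 0.0869
gripper_force: 0.0
[ 0.45  0.79 -0.22  0.72 -1.63  1.95]
[ 0.60641764 -0.22566296  0.16465339] ((607.5523681640625, -227.23802185058594), 21.1223201751709)
```

View pics/placed.png

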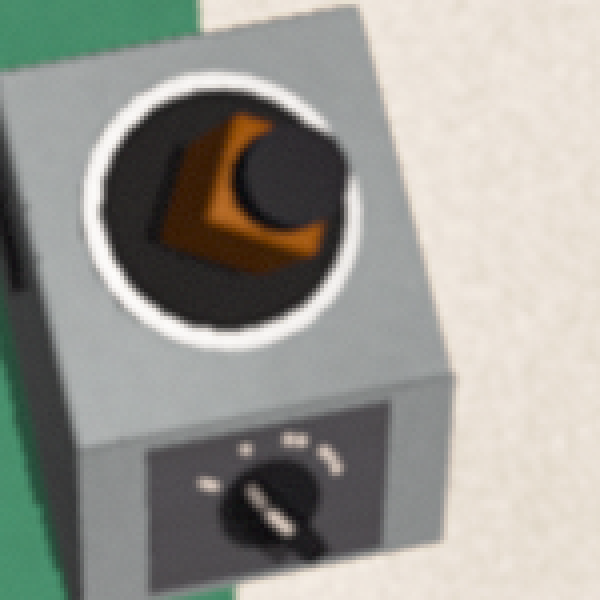

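The jar stands upright on the pad, with its cap at (290,175) and the body wholly inside the pad. Next is the knob: measure the marks and the pointer line in the panel plane.

```bash
cat > knob.py <<'E'
from ik import *
YAW=np.radians(10.4)
SX=np.array([np.cos(YAW),np.sin(YAW),0]);SY=np.cross(UP,SX)
A35=np.radians(35);N=-np.sin(A35)*SX+np.cos(A35)*UP;US=np.cos(A35)*SX+np.sin(A35)*UP;RT=-SY
K0=np.array([.608,-.2283,0])-.128*SX+.046*UP
def onplane(c,uv,h,K=None):
    K=K0 if K is None else K
    R=np.array(c["R"]);o=-R.T@np.array(c["t"]);d=R.T@ray(c,uv);X=o+d*(((K+h*N)-o)@N)/(d@N);v=X-K
    return np.array([v@RT,v@US])*1000   # mm right, up-slope
ang=lambda v:np.arctan2(v[0],v[1])+1.05   # selector angle
def kpose(th,h,K=None):
    K=K0 if K is None else K
    x=np.sin(th-1.05)*RT+np.cos(th-1.05)*US   # bar direction
    return K+N*h,x
E
python3 - <<'E'
from knob import *
im,d=grab_frame("top");c=camera_params("top")
g=cv2.cvtColor(im,cv2.COLOR_BGR2GRAY);b=im.min(2)
m=np.zeros_like(g);m[277:305,465:506]=(b[277:305,465:506]>95);cv2.imwrite("m.png",m*255)
n,l,st,ce=cv2.connectedComponentsWithStats(m)
for i in range(1,n):
    if st[i,4]<3 or st[i,4]>200: continue
    for h in(0,.028):
        v=onplane(c,ce[i],h);print(i,st[i,4],ce[i].round(1),h,v.round(1),"ang",ang(v).round(2))
    uv=np.argwhere(l==i)[:,::-1]
    if st[i,4]>8:
        q=np.array([onplane(c,p,.028) for p in uv]);dd=np.linalg.svd(q-q.mean(0))[2][0];dd*=np.sign(dd[1]);print("  line dir ang",ang(dd),q.min(0),q.max(0))
print("K proj",proj(c,K0),proj(c,K0+.028*N))
p=[onplane(c,u,0) for u in ((422+0,0),)]
E
```

```text
1 46 [471.6 278. ] 0 [-27.   42.5] ang 0.48
1 46 [471.6 278. ] 0.028 [-38.7  63.3] ang 0.5
  line dir ang -0.3845672230302897 [-50.03832808  60.39096253] [-19.13061465  67.92469404]
2 33 [493.3 279.6] 0 [12.3 29.4] ang 1.45
2 33 [493.3 279.6] 0.028 [-1.2 50.8] ang 1.03
  line dir ang -0.013608711807765017 [-6.9805987  45.13220782] [ 5.32237725 56.57775087]
3 19 [481.  281.8] 0 [-10.   30.2] ang 0.73
3 19 [481.  281.8] 0.028 [-22.5  51.6] ang 0.64
  line dir ang 0.3946364612438328 [-25.99289479  47.09447349] [-19.03053727  55.63091709]
4 40 [502.1 284.4] 0 [28.7 15.1] ang 2.14
4 40 [502.1 284.4] 0.028 [14.5 37.1] ang 1.42
  line dir ang 0.5391383856205987 [ 8.88596125 28.31278553] [19.9470953  45.44481678]
5 25 [471.7 290.7] 0 [-26.9  15.3] ang -0.0
5 25 [471.7 290.7] 0.028 [-38.6  37.3] ang 0.25
  line dir ang 0.21411143864159965 [-43.35413571  32.05714722] [-32.90408503  42.0530201 ]
6 12 [483.6 293.8] 0 [-5.1  3.1] ang 0.02
6 12 [483.6 293.8] 0.028 [-17.8  25.6] ang 0.44
  line dir ang 0.5342187885657183 [-20.62934971  20.44588158] [-15.25189029  30.17035898]
7 28 [489.4 300.1] 0 [  6.  -13.6] ang 3.78
7 28 [489.4 300.1] 0.028 [-7.2  9.7] ang 0.41
  line dir ang 0.4093857881968843 [-13.42538538   2.30624984] [-0.75836111 17.43092111]
K proj [486.32876457 294.64677532] [493.37643663 303.77080279]
```

```bash
python3 - <<'E'
from knob import *
q0=arm.get_state()["q"];p0,R0=tool();th=.41
for sg in(1,-1):
    P,x=kpose(th,.10);R=Ro.from_matrix(np.array([sg*x,np.cross(-N,sg*x),-N]).T)
    W=np.array([.45,-.08,.28]);G=kpose(th,.008)[0]
    q,b,m=path(p0,R0,W,R,q0);q1,b1,m1=path(W,R,P,R,q);q2,b2,m2=path(P,R,G,R,q1)
    q3,b3,m3=path(G,R,G,R*E_('z',1.0),q2)
    print(sg,[v.round(2).tolist() for v in(q,q1,q2,q3)],np.round([b,b1,b2,b3,m,m1],4));print(P.round(3),rel(W,R))
    print([c.round(2) for c in chain(q3)[:4]])
E
```

```text
1 [[0.33, -0.43, -0.84, 0.16, -0.56, 1.95], [-0.32, -0.03, -0.67, -0.45, -0.45, 3.03], [-0.24, 0.16, -0.67, -0.5, -0.26, 3.03], [-0.52, 0.22, -0.52, -0.88, -0.5, 2.63]] [0.     0.0322 0.0409 0.0366 0.107  0.1524]
[ 0.426 -0.262  0.128] (array([-120.3, -197.6,  -19.9]), array([-0.173,  1.587,  0.65 ]))
[array([ 0.12, -0.07,  0.78]), array([ 0.41, -0.23,  0.47]), array([ 0.26, -0.29,  0.36]), array([ 0.48, -0.25,  0.05])]
-1 [[0.26, -0.09, -1.02, 1.67, -0.42, 3.03], [0.02, 0.22, -1.02, 1.67, -0.54, 3.03], [0.08, 0.35, -1.02, 1.67, -0.57, 3.03], [-0.43, 0.19, -1.02, 1.67, -0.0, 3.03]] [0.2838 0.348  0.3454 0.306  0.3861 0.0269]
[ 0.426 -0.262  0.128] (array([-120.3, -197.6,  -19.9]), array([-1.867, -0.204, -1.74 ]))
[array([ 0.1 , -0.05,  0.79]), array([ 0.25, -0.12,  0.36]), array([ 0.42, -0.17,  0.42]), array([ 0.54, -0.23,  0.07])]
```

```bash
python3 - <<'E'
from knob import *
q0=arm.get_state()["q"];p0,R0=tool();th=.41
P,x=kpose(th,.10);R=Ro.from_matrix(np.array([-x,np.cross(-N,-x),-N]).T)
G=kpose(th,.008)[0]
for W in ([.45,-.08,.28],[.5,-.05,.3]):
  W=np.array(W)
  for k in(-1.6,-2.2):
    Rm=R*E_('z',k)
    q,b,m=path(p0,R0,W,Rm,q0);q1,b1,m1=path(W,Rm,P,R,q);q2,b2,m2=path(P,R,G,R,q1)
    q3,b3,m3=path(G,R,G,R*E_('z',1.0),q2)
    print(W,k,[v.round(2).tolist() for v in(q,q1,q2,q3)],np.round([b,b1,b2,b3,m,m1,m3],4));print(rel(W,Rm),1000*Rm.inv().apply(P-W),(Rm.inv()*R).as_rotvec())
    print([c.round(2) for c in chain(q3)[:4]])
E
```

```text
[ 0.45 -0.08  0.28] -1.6 [[0.33, -0.43, -0.84, 0.16, -0.56, 0.41], [-0.55, 0.04, -0.55, -0.71, -0.63, 0.32], [-0.52, 0.22, -0.52, -0.88, -0.5, 0.49], [-0.52, 0.22, -0.52, -0.88, -0.5, -0.51]] [0.     0.     0.     0.     0.357  0.0955 0.0833]
(array([-120.3, -197.6,  -19.9]), array([1.166, 1.495, 1.778])) [ 53.83228342 213.04373826  92.04482613] [0.00000000e+00 1.23812766e-16 1.60000000e+00]
[array([ 0.12, -0.07,  0.78]), array([ 0.41, -0.23,  0.47]), array([ 0.26, -0.29,  0.36]), array([ 0.48, -0.25,  0.05])]
[ 0.45 -0.08  0.28] -2.2 [[0.33, -0.43, -0.84, 0.16, -0.56, 1.01], [-0.55, 0.04, -0.55, -0.71, -0.63, 0.32], [-0.52, 0.22, -0.52, -0.88, -0.5, 0.49], [-0.52, 0.22, -0.52, -0.88, -0.5, -0.51]] [0.     0.     0.     0.     0.1837 0.0955 0.0833]
(array([-120.3, -197.6,  -19.9]), array([0.616, 1.625, 1.361])) [-75.86384257 206.22857838  92.04482613] [0.00000000e+00 3.42581699e-17 2.20000000e+00]
[array([ 0.12, -0.07,  0.78]), array([ 0.41, -0.23,  0.47]), array([ 0.26, -0.29,  0.36]), array([ 0.48, -0.25,  0.05])]
[ 0.5  -0.05  0.3 ] -1.6 [[0.37, -0.35, -0.77, 0.21, -0.55, 0.33], [
[... 266 characters left out ...]
 77.11395022] [0.00000000e+00 1.23812766e-16 1.60000000e+00]
[array([ 0.12, -0.07,  0.78]), array([ 0.41, -0.23,  0.47]), array([ 0.26, -0.29,  0.36]), array([ 0.48, -0.25,  0.05])]
[ 0.5  -0.05  0.3 ] -2.2 [[0.37, -0.35, -0.77, 0.21, -0.55, 0.93], [-0.55, 0.04, -0.55, -0.71, -0.63, 0.32], [-0.52, 0.22, -0.52, -0.88, -0.5, 0.49], [-0.52, 0.22, -0.52, -0.88, -0.5, -0.51]] [0.     0.     0.     0.     0.2082 0.1018 0.0833]
(array([-123.6, -160.7,  -69.2]), array([0.616, 1.625, 1.361])) [-123.43625255  242.47681632   77.11395022] [0.00000000e+00 3.42581699e-17 2.20000000e+00]
[array([ 0.12, -0.07,  0.78]), array([ 0.41, -0.23,  0.47]), array([ 0.26, -0.29,  0.36]), array([ 0.48, -0.25,  0.05])]
```

```bash
python3 -m jog '[[[-30,-40,-17,0,0,0,87],[-62,-80,-35,0,0,0,87],[-93,-120,-52,0,0,0,87],[-124,-161,-69,0.06,0.16,0.13,87],[-124,-161,-69,0.616,1.625,1.361,87],[-124,-161,-69,0.616,1.625,1.361,87],[-124,-161,-69,0.616,1.625,1.361,87],[-124,-161,-69,0.616,1.625,1.361,87],[-124,-161,-69,0.616,1.625,1.361,87],[-124,-161,-69,0.616,1.625,1.361,87],[-124,-161,-69,0.616,1.625,1.361,87],[-124,-161,-69,0.616,1.625,1.361,87],[-124,-161,-69,0.616,1.625,1.361,87],[-124,-161,-69,0.616,1.625,1.361,87],[-124,-161,-69,0.616,1.625,1.361,87],[-124,-161,-69,0.616,1.625,1.361,87],[-124,-161,-69,0.616,1.625,1.361,87],[-124,-161,-69,0.616,1.625,1.361,87]]]'; python3 - <<'E'
from knob import *
s=log();print(s["q"].round(2))
P,x=kpose(.41,.10);R=Ro.from_matrix(np.array([-x,np.cross(-N,-x),-N]).T);print(rel(P,R),rel(P,R*E_('z',-.2)))
E
```

```text
t: 11.92
eef_pos: [0.5002, -0.0511, 0.3008]
ee_rot: [-2.937, -0.579, -0.182]
force: [0.2, 0.0, -0.4]
width: 0.0876
gripper_force: 0.0
[ 0.37 -0.35 -0.77  0.21 -0.56  0.94]
(array([-124.1,  241.5,   78.1]), array([ 1.000e-03, -1.000e-03,  2.199e+00])) (array([-124.1,  241.5,   78.1]), array([ 1.000e-03, -1.000e-03,  1.999e+00]))
```

```bash
python3 -m jog '[[[-40,80,0,0,0,0.18,87],[-80,160,0,0,0,0.36,87],[-124,200,20,0,0,0.54,87],[-124,241,40,0,0,0.72,87],[-124,241,78,0,0,0.9,87],[-124,241,78,0,0,1.08,87],[-124,241,78,0,0,1.26,87],[-124,241,78,0,0,1.44,87],[-124,241,78,0,0,1.62,87],[-124,241,78,0,0,1.8,87],[-124,241,78,0,0,1.98,87],[-124,241,78,0,0,2.16,87],[-124,241,78,0,0,2.2,87],[-124,241,78,0,0,2.2,60],[-124,241,78,0,0,2.2,60],[-124,241,78,0,0,2.2,60]]]'; python3 - <<'E'
from knob import *
s=log();print(s["q"].round(2))
c=camera_params("wrist");im,d=grab_frame("wrist");cv2.imwrite("pics/wr.png",im)
P,x=kpose(.41,.008);R=Ro.from_matrix(np.array([-x,np.cross(-N,-x),-N]).T);print(rel(P,R))
print("K",proj(c,K0),"top",proj(c,K0+.028*N),[proj(c,K0+.028*N+.021*t*x).round() for t in(-1,1)],[proj(c,K0+.031*(np.sin(a-1.05)*RT+np.cos(a-1.05)*US)).round() for a in(0,.7,1.4,2.1)])
E
```

```text
t: 13.92
eef_pos: [0.4251, -0.2614, 0.1273]
ee_rot: [-2.746, 0.478, -2.223]
force: [-0.0, 0.9, -0.3]
width: 0.0631
gripper_force: 0.0
[-0.55  0.04 -0.55 -0.71 -0.62  0.32]
(array([-0.3, -0.8, 91.9]), array([-0.   , -0.001, -0.001]))
K [321.98998691 234.17842863] top [321.9060806 245.9772343] [array([322., 219.]), array([322., 272.])] [array([337., 266.]), array([312., 268.]), array([291., 254.]), array([284., 230.])]
```

View pics/wr.png

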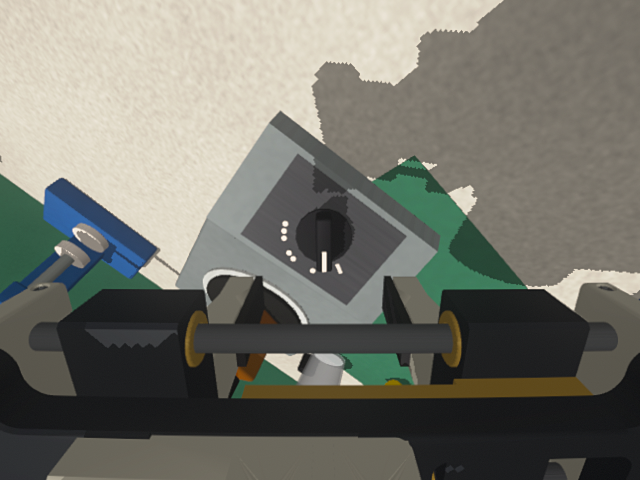

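The wrist view shows the bar grip at (323,245), upright between the fingers with its white pointer end at (324,262). The marks are the bar at (338,267), one dot at (312,270), two dots at (291,255) and three dots at (285,231). This matches the prediction. I'll descend with the fingers at 60 mm, close, and refine the mark angle.

```bash
python3 - <<'E'
from knob import *
im,d=grab_frame("wrist");c=camera_params("wrist");b=im.min(2)
m=np.zeros_like(b);m[215:276,276:346]=b[215:276,276:346]>130
n,l,st,ce=cv2.connectedComponentsWithStats(m)
for i in range(1,n): 
    if st[i,4]>2: print(st[i,4],ce[i].round(1),[ (onplane(c,ce[i],h).round(1),ang(onplane(c,ce[i],h)).round(3)) for h in(0,.028)])
E
python3 -m jog '[[[0,-1,30,0,0,0,60],[0,-1,55,0,0,0,60],[0,-1,75,0,0,0,60],[0,-1,85,0,0,0,60],[0,-1,92,0,0,0,60],[0,-1,92,0,0,0,60]]]' 20; python3 -c "from h import *;print(arm.get_state()['moment'])"
```

```text
34 [284.8 223.4] [(array([29.6, 10.6]), np.float64(2.277)), (array([31.8,  2. ]), np.float64(2.556))]
32 [283.5 230.5] [(array([27. , 16.2]), np.float64(2.08)), (array([29.5,  7.1]), np.float64(2.385))]
30 [283.5 237.7] [(array([23.5, 21.3]), np.float64(1.885)), (array([26.4, 11.6]), np.float64(2.206))]
31 [288.5 252.4] [(array([12.8, 29.6]), np.float64(1.46)), (array([16.9, 19. ]), np.float64(1.777))]
99 [324.  261.6] [(array([-15.9,  18.5]), np.float64(0.342)), (array([-8.7,  9.1]), np.float64(0.286))]
29 [292.6 258.3] [(array([ 7.1, 31.8]), np.float64(1.268)), (array([11.7, 21. ]), np.float64(1.559))]
229 [284.1 269.6] [(array([ 6.9, 44.6]), np.float64(1.203)), (array([11.5, 32.4]), np.float64(1.392))]
48 [338.5 268.3] [(array([-29.4,  16.1]), np.float64(-0.02)), (array([-20.8,   6.9]), np.float64(-0.199))]
29 [312.4 270.3] [(array([-12.7,  30.8]), np.float64(0.657)), (array([-6., 20.]), np.float64(0.761))]
t: 14.78
eef_pos: [0.4775, -0.2526, 0.0524]
ee_rot: [-2.746, 0.478, -2.224]
force: [-0.6, -0.2, 0.3]
width: 0.06
gripper_force: 0.0
[-0.18877742  1.7358925  -0.0158395 ]
```

```bash
python3 -m jog '[[[0,0,0,0,0,0,8],[0,0,0,0,0,0,8],[0,0,0,0,0,0,8],[0,0,0,0,0,0,8],[0,0,0,0,0,0,8],[0,0,0,0,0,0,8],[0,0,0,0,0,0,8],[0,0,0,0,0,0,8]]]' 25; python3 -c "
from h import *;s=arm.get_state();print(s['moment'],s['force'])"; python3 -m jog '[[[0,0,0,0,0,0.1,8],[0,0,0,0,0,0.2,8],[0,0,0,0,0,0.3,8]]]'; python3 -c "
from h import *;s=arm.get_state();print(s['moment'],s['force'])"
```

```text
t: 15.78
eef_pos: [0.4767, -0.2516, 0.052]
ee_rot: [-2.748, 0.478, -2.224]
force: [-5.1, 3.1, 1.9]
width: 0.0123
gripper_force: 25.0
[0.82134251 2.4737748  0.85300027] [-5.1127521   3.08287137  1.90846864]
t: 16.15
eef_pos: [0.4766, -0.2515, 0.052]
ee_rot: [-2.917, 0.572, -2.558]
force: [-5.0, 4.2, 2.3]
width: 0.0119
gripper_force: 25.0
[0.9496201  2.44606692 1.00548625] [-5.0061933   4.23385855  2.33456113]
```

Gripped (12 mm) and turning with low forces. I'll continue to about 1.0 rad in total.

```bash
python3 -m jog '[[[0,0,0,0,0,0.1,8],[0,0,0,0,0,0.2,8],[0,0,0,0,0,0.3,8],[0,0,0,0,0,0.4,8],[0,0,0,0,0,0.5,8],[0,0,0,0,0,0.6,8],[0,0,0,0,0,0.65,8],[0,0,0,0,0,0.69,8],[0,0,0,0,0,0.69,8],[0,0,0,0,0,0.69,8]]]'; python3 - <<'E'
from knob import *
p,R=tool();x=-R.apply([1,0,0]);print("bar ang",ang([x@RT,x@US]),(p-K0)@N,arm.get_state()["moment"])
E
```

```text
t: 17.4
eef_pos: [0.4766, -0.2512, 0.052]
ee_rot: [2.904, 0.567, 2.902]
force: [-3.9, 4.7, 2.7]
width: 0.0118
gripper_force: 25.0
bar ang 1.401741094151173 0.008019205404979078 [1.26722348 2.32986761 1.1133852 ]
```

```bash
python3 -m jog '[[[0,0,0,0,0,0,30],[0,0,0,0,0,0,60],[0,0,0,0,0,0,60],[0,0,0,0,0,0,60],[0,0,-30,0,0,0,60],[0,0,-70,0,0,0,60],[0,0,-100,0,0,0,60],[0,0,-100,0,0,0,60]]]'; python3 - <<'E'
from knob import *
im,d=grab_frame("wrist");c=camera_params("wrist");u=proj(c,K0+.014*N).astype(int);print(u)
u=np.clip(u,[70,60],[570,420]);a=cv2.resize(im[u[1]-60:u[1]+60,u[0]-60:u[0]+60],(400,400),interpolation=3)
t,dt=grab_frame("top");ct=camera_params("top")
cv2.imwrite("pics/fin.png",np.hstack([a,cv2.resize(t[170:320,420:570],(400,400),interpolation=3)]))
b=im.min(2);m=np.zeros_like(b);s=np.s_[u[1]-45:u[1]+45,u[0]-45:u[0]+45];m[s]=b[s]>130
n,l,st,ce=cv2.connectedComponentsWithStats(m)
for i in range(1,n):
    if 10<st[i,4]<200:
        q=np.array([onplane(c,p,.028) for p in np.argwhere(l==i)[:,::-1]]);dd=np.linalg.svd(q-q.mean(0))[2][0]
        print(st[i,4],ce[i].round(1),ang(onplane(c,ce[i],0)).round(3),"line",ang(dd*np.sign(dd[1])).round(3),q.mean(0).round(1))
E
```

```text
t: 18.4
eef_pos: [0.4212, -0.2636, 0.1367]
ee_rot: [2.908, 0.573, 2.903]
force: [-0.7, 0.2, -0.6]
width: 0.06
gripper_force: 0.0
[323 234]
32 [281.8 190.2] 3.747 line -0.382 [ 15.3 -46.6]
48 [362.  233.9] -0.045 line 0.016 [-29.1   5.2]
145 [324.8 256.1] 1.353 line 1.416 [ 3.5 12.7]
27 [295.3 250.4] 2.305 line 1.141 [23.3  0.4]
57 [303.4 257.1] 2.003 line 0.421 [19.4  7.7]
28 [348.8 255.5] 0.658 line 1.257 [-14.1  18.5]
```

View pics/fin.png

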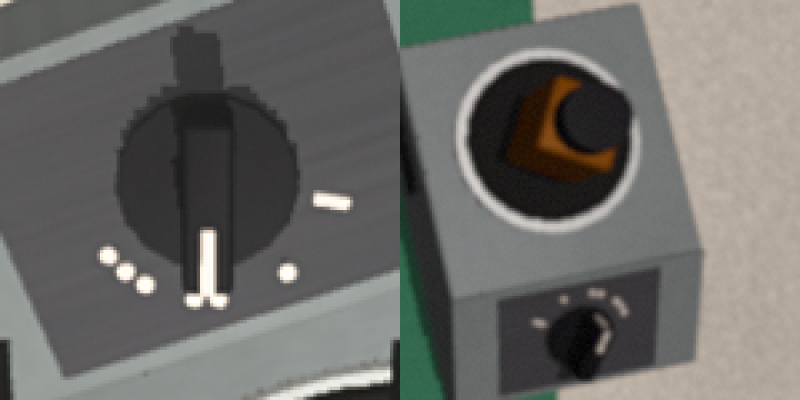

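The left half shows the pointer line at (207,265), exactly between the two dots at (193,300) and (219,300). The right half shows the jar still upright on the pad. I'll check the bystanders once more and hand in.

```bash
python3 - <<'E'
from h import *
grab_frame("top")
for n in("beaker","tin"): print(n,[np.round(r["uv"]) for r in spot_in(n,"top")[:1]])
print(arm.job_done())
E
```

```text
beaker [array([352., 146.])]
tin [array([346., 249.])]
the job is handed in; nothing more can be done
None
```

The amber jar stands upright, screw top up and wholly on the shaker's pad, and the selector points at two dots. The beaker and tin are still in place, and I handed the job in at about 18.5 s; the station gave no verdict.

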